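Third hand at the tacking fixture: eject a lug and hold it on the sprung stop

ROBOT

A 7-joint arm with a two-finger parallel gripper is mounted at the origin on the work surface. World frame = base frame: x ahead of the robot, y to its left, z up, the work surface at z = 0. Lengths are in m, angles in rad, forces in N, time in s.
With the tool pointing down it reaches from about 0.4 to 0.875 m from the base axis. Payload 19.3 kg.
Tool frame: the origin (TCP) lies on the centre line of the jaws, within the pads' length; the fingertips stand 17 mm ahead of it and the grasp point (between the pads) lies 2 mm behind it; z points along the fingers, y is the line along which they close (so a half turn about z gives the same grasp; the last joint's range is limited). The gripper opens to 85 mm and grips with 20 to 120 N. Pads are 22 mm wide; open, the fingers measure 114 mm over their backs; the gripper's body (76 mm by 85 mm) begins 54 mm behind the grasp point. The pads swing forward as they close: fully open they stand 13 mm farther back than shut.
Start: joints at [1.032, 0.521, -0.036, 1.599, 0.021, 1.021, -0.113], TCP at [0.282, -0.558, 0.248] pointing down, gripper open.
Joint ranges: [-2.91, 2.91], [-0.3, 2.13], [-1.5, 1.42], [0.17, 2.43], [-1.26, 4.41], [0.16, 1.93], [-2.52, 2.52]. Speed limits (rad/s): [1.89, 1.89, 2.39, 2.39, 3.01, 3.01, 3.01].

INTERFACE

Orientations are given as a unit quaternion [x, y, z, w].
In Python, from workcell import * gives the robot as it stands.
- The arm moves only by the shell command python3 -m pendant 'ROWS'. ROWS is JSON, a list that holds one entry, the list of rows, each a list of 7 numbers: the shift along the tool's x, y, z normalised to -1 to 1, where 1 is 0.02 m, then the turn, a rotation vector about the tool's x, y, z normalised to -1 to 1, where 1 is 0.08 rad, then the opening, from 0 (shut) to 1 (fully open). A call has 1 to 12 rows; each row shifts and turns the commanded pose from where the row before left it, along the tool's axes as they then stand; what a row does not reach is not made up. A row lasts 1/10 s, in which the tool goes at most 50 mm and 8.59 degrees, less where a joint would pass 70% of its speed; a pose out of reach is approached as far as the arm can. A call with a number of a shift or a turn outside -1 to 1 is refused whole. A call with a gripper value outside its range is refused whole. The fingers move at their own pace and stop on an object; the grip force is fixed at half the most. Time passes only in rows, so rows that do not move let the fingers close. It gives the time, the measured TCP pose, the force, the opening and the grip force at its end, in the units of the state.
- get_state(): the state, without advancing time (a new reading comes with each control period).
- capture(name): name is "scene" or "top"; returns a dict with "color" (480x640x3 uint8, red, green, blue), "fx", "fy", "cx", "cy" (pixels), "distortion" ([k1, k2, p1, p2, k3] as OpenCV has them; the pictures are not rectified), "cam_to_world" (4x4, takes a point from camera to world coordinates). Camera axes: x right, y down, z forward; pixel columns grow to the right and rows downward; lengths in m; the calibration is good to about 2 mm. A picture is of the moment at which its call begins. There is no depth.
- close_job(): hands the job in; it is judged then, once.
The state is a dict: "t": time; "joint_pos": joint angles; "qd": joint speeds; "joint_efforts": joint torques, N m; "tcp_pos": TCP position; "tool_rot": TCP orientation; "ft_force": force on the tool from outside, world axes, zero at the start; "wrist_torque": the same for the moment, N m; "width": opening from 0.0 (shut) to 1.0 (fully open); "grip_force": force on a finger pad.
Only numpy, scipy, OpenCV 4.12 (cv2) and the standard library are available. Lean on these libraries where they do the work, as an engineer would, in place of code of your own. Each camera call takes 0.05 s, during which the arm holds its last target. There are 200 camera calls.

TASK

Push the orange tab of the blue magazine all the way so that the ejector slides the stainless T-lug out onto its tray, then pick the lug up by its web and stand it on the aluminium strip of the grey welding fixture. Press its wide flat face, flush and centred, against the copper stop pad so that the sprung pad gives way under a steady push of about 10 N (red pointer in the middle of the green zone), never ramming it, and finish while still gripping the lug and holding that push, so that the welder can tack it. Leave the loose flange, jar and hammer alone.

Things in the scene. Friction and masses are not known exactly. Their poses are not given: they have to be found in the camera images.
- magazine: blue lug magazine, fixed; origin on the table under the middle of the tunnel mouth; the lug is pushed out along +x. Base plate x -85 to +100, 80 wide, 6 thick. Tunnel x -75 to 0, 54 wide inside, clear roof with a 26 wide slot along its middle, top at 54. Open tray: x 0 to +100. The lug waits in the tunnel, web towards +x, face towards -x (all in mm)
- ejector_tab (a point): centre of the orange tab above the tunnel roof: 10 thick along the magazine's x, 18 wide along y, 59 to 93 above the table (centre 76). At x = -64 in the magazine's frame at rest, +6 when pushed home. Axes as the magazine's (all in mm)
- ejector (a joint): travel of the ejector slide in m: 0 at rest, 0.070 pushed fully home along the magazine's +x. Spring return: about 1.2 N at rest and 5.4 N at full travel, plus the lug's friction; let go, it springs back by itself and leaves the lug on the tray
- tray (a point): point on the upper side of the tray, 35 mm in front of the tunnel mouth, 6 mm above the table; axes as the magazine's. The ejected lug stands about here
- lug_center (a point): middle of the web of the loose stainless T-lug, half-way up (20 above its underside); lug 40 tall, 0.17 to 0.34 kg, upright. Web 10 thick (lug's y), 40 long (x from -20 to +20 of this point). At its -x end the face plate, 50 wide (y), 8 thick, 40 tall; its flat outer face is at x = -28 and looks to -x (all in mm)
- lug_face (a point): centre of the lug's wide flat outer face (50 x 40 mm), 20 mm above its underside; axes as the lug's, the face looks to -x
- fixture: grey welding fixture, fixed; origin on the table under the pad face at rest. Base x -100 to +75, 100 wide, 12 thick. Aluminium strip x -45 to +60, 70 wide, top 18 above the table. Green spring housing x -95 to -55, 70 wide, top at 65. The lug is pressed towards -x, with its x axis along the fixture's x (all in mm)
- strip (a point): point on the upper side of the aluminium strip (18 mm above the table), 8 mm in front (+x) of the resting pad face, on the fixture's middle line; axes as the fixture's
- pad_face (a point): centre of the copper pad's face, which looks to the fixture's +x and moves with the pad; 60 wide, 38 tall, from 22 to 60 above the table (centre 41). Its pointer arm reaches back over the housing at 66 to 69 above the table. Axes as the fixture's (all in mm)
- stop (a joint): how far the copper pad is pushed back, in m, towards the fixture's -x: 0 at rest, 0.040 at its end. Linear spring, 600 N/m without preload, so 0.0167 is 10 N. The red pointer's centre is over the green zone from about 0.012 to 0.022
- flange: bystander: loose steel flange ring, 70 mm across, 13 mm tall, origin under its centre
- jar: bystander: pale jar with white cap, 52 mm across, 60 mm tall, origin under its centre
- hammer: bystander: hammer lying on the table, 240 mm long

How it is judged:
On the way:
1. the ejector tab is pushed fully home and the lug is out on the tray (value of joint ejector above 0.062 m and x of lug_center in the frame of magazine above 0.025 m), for 0.05 s.
At the end, for the whole second after the job is handed in: Lug gripped, at rest, upright on the strip (within 5 mm, 0.1 rad), face flush (0.1 rad, 4 mm) and centred (7 mm) on the pad, pressing with 7 to 13.5 N (pad back 11 to 22.5 mm), robot not touching the pad; bystanders moved under 30 mm (contact force between lug and stop between 7 and 13.5 N and value of joint stop between 0.011 and 0.0225 m and contact force between the arm and stop below 0.5 N and contact force between the fingers and lug above 3 N and x of lug_face in the frame of pad_face between -0.004 and 0.004 m and y of lug_face in the frame of pad_face between -0.007 and 0.007 m and z of lug_face in the frame of strip between 0.016 and 0.025 m and angle between the x axis of lug_face and the x axis of pad_face, either way round below 0.1 rad and angle between lug_face's own z axis and vertical below 0.1 rad and linear speed of lug below 0.01 m/s and distance of each of flange, jar, hammer from where it was at the start of the episode below 0.03 m); the arm keeps its last pose, push and grip.
It fails at once if the stop is rammed: over 25 N on the pad, or the pad driven back more than 36 mm (contact force between anything else and stop above 25 N or value of joint stop above 0.036 m).
It fails at once if a bystander is disturbed (distance of any of flange, jar, hammer from where it was at the start of the episode above 0.04 m).
It also fails if it takes over 58 s, if anything falls off the work surface, if the arm or the gripper's body presses on something with over 40 N, if the wrist force passes 120 N, or if a joint passes its speed limit or range.

## Working session

There is one attempt and no reset: what is moved stays moved. The work goes in short steps, Python scripts to look and compute and a shell command to move; the robot and the scene stay as the last step left them, time stands still between calls to the robot, and variables do not carry over. Pictures are saved under pics/ and viewed, at most 10 in all, crops included, and the job is handed in when it is done.

```bash
mkdir -p pics; cat > h.py <<'E'
from workcell import *
import numpy as np, cv2
from scipy.spatial.transform import Rotation as R
def snap(n,f):
    c=capture(n); cv2.imwrite('pics/'+f,c['color'][:,:,::-1]); np.save('pics/'+f+'.npy',{k:v for k,v in c.items()},allow_pickle=True); return c
def load(f): return np.load('pics/'+f+'.npy',allow_pickle=True).item()
def pix2w(c,uv,z):
    K=np.array([[c['fx'],0,c['cx']],[0,c['fy'],c['cy']],[0,0,1]]);T=np.array(c['cam_to_world'])
    p=cv2.undistortPoints(np.array([[uv]],float),K,np.array(c['distortion'],float))[0,0]
    d=T[:3,:3]@[p[0],p[1],1]; o=T[:3,3]; return o+d*(z-o[2])/d[2]
def w2pix(c,P):
    K=np.array([[c['fx'],0,c['cx']],[0,c['fy'],c['cy']],[0,0,1]]);T=np.linalg.inv(np.array(c['cam_to_world']))
    return cv2.projectPoints(np.array(P,float).reshape(-1,3),cv2.Rodrigues(T[:3,:3])[0],T[:3,3],K,np.array(c['distortion'],float))[0][:,0]
E
python3 - <<'E'
from h import *
for n in('scene','top'):
    c=snap(n,n+'0.png'); print(n,np.round(c['cam_to_world'],3).tolist(),c['fx'])
s=get_state(); print({k:np.round(v,3).tolist() for k,v in s.items()}); print(R.from_quat(s['tool_rot']).as_matrix().round(3))
E
```

```text
scene [[-0.401, 0.745, -0.533, 1.18], [0.916, 0.332, -0.224, 0.173], [0.011, -0.578, -0.816, 1.051], [0.0, 0.0, 0.0, 1.0]] 579.6855088924632
top [[0.009, -0.997, 0.078, 0.464], [-1.0, -0.009, 0.007, -0.099], [-0.007, -0.078, -0.997, 1.313], [0.0, 0.0, 0.0, 1.0]] 570.2272378029796
{'t': 0.1, 'joint_pos': [1.032, 0.522, -0.036, 1.6, 0.021, 1.021, -0.113], 'qd': [0.002, -0.0, -0.001, -0.003, -0.002, -0.0, -0.0], 'joint_efforts': [0.005, -92.849, 1.984, -37.053, 0.018, 0.005, 0.0], 'tcp_pos': [0.282, -0.557, 0.248], 'tool_rot': [0.973, 0.232, -0.0, -0.0], 'ft_force': [-0.163, 0.211, 0.083], 'wrist_torque': [-0.037, 0.01, 0.025], 'grip_force': 0.0, 'width': 0.995}
[[ 0.892  0.452 -0.001]
 [ 0.452 -0.892  0.001]
 [-0.    -0.001 -1.   ]]
```

View pics/top0.png

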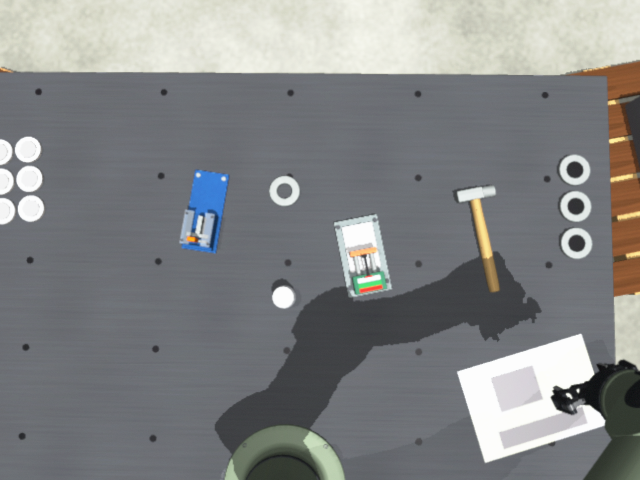

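View pics/scene0.png

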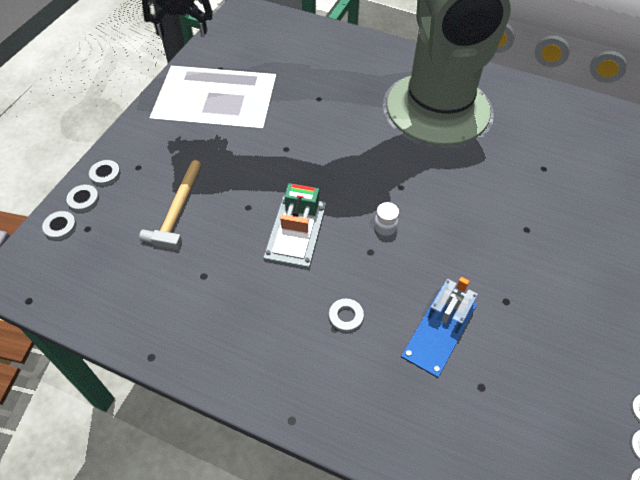

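The top view shows the magazine at about (205,212), with its tunnel end and orange tab at (194,238) nearest the robot. The fixture is at about (363,256), with its housing at (369,283). The flange is at (284,191), the jar at (284,297) and the hammer at (485,240). Next I'll enlarge crops.

```bash
python3 - <<'E'
import cv2,numpy as np
t=cv2.imread('pics/top0.png');s=cv2.imread('pics/scene0.png')
def c(i,u,v,w,h,k):return cv2.resize(i[v:v+h,u:u+w],None,fx=k,fy=k,interpolation=cv2.INTER_CUBIC)
m=np.zeros((600,800,3),np.uint8)
m[:,:400]=c(t,165,160,80,100,5)[:500].shape and np.pad(c(t,165,160,80,100,5),((0,100),(0,0),(0,0)))
m[:500,400:]=c(t,323,205,80,100,5)
cv2.imwrite('pics/tc.png',m)
m=np.zeros((500,800,3),np.uint8);m[:,:400]=c(s,398,272,100,125,4);m[:,400:]=c(s,250,165,100,125,4)
cv2.imwrite('pics/sc.png',m)
E
```

```text
(no output)
```

View pics/tc.png

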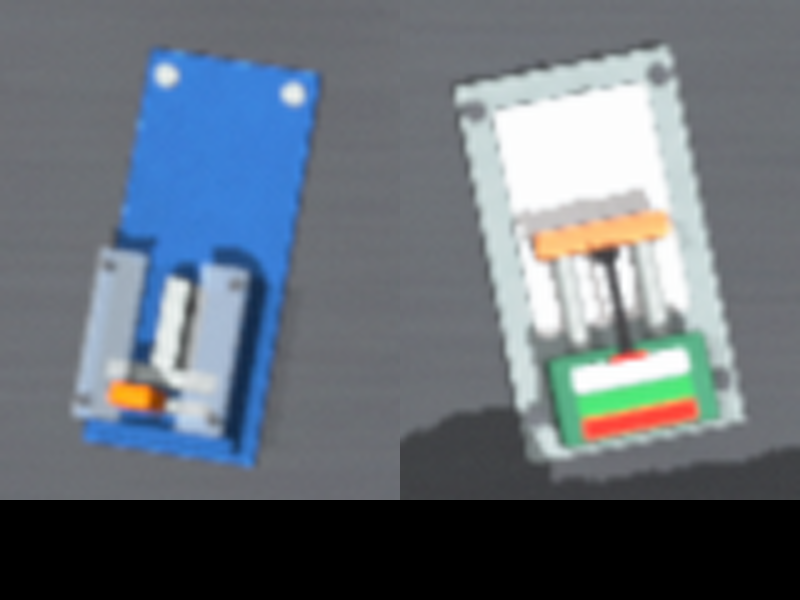

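View pics/sc.png

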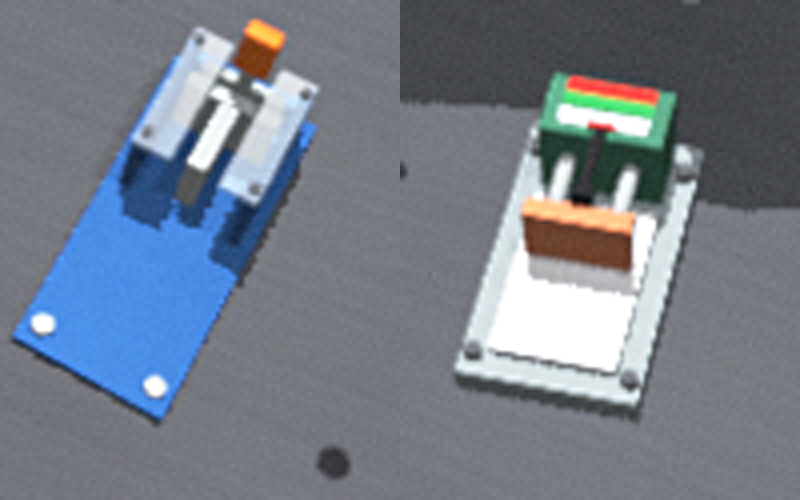

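```bash
cat > fit.py <<'E'
from h import *
from scipy.optimize import least_squares
def fit(obs,x0):
    # obs: (cam, uv, P local mm)
    def res(q):
        c,s=np.cos(q[2]),np.sin(q[2]); r=[]
        for cam,uv,P in obs:
            P=np.array(P)/1000; W=[q[0]+c*P[0]-s*P[1],q[1]+s*P[0]+c*P[1],P[2]]
            r.append(w2pix(cam,W)[0]-uv)
        return np.ravel(r)
    o=least_squares(res,x0,loss='soft_l1'); return o.x,res(o.x).reshape(-1,2)
def up(uv,off,k): return (np.array(uv)+.5)/k-.5+off
E
python3 - <<'E'
from fit import *
t,s=load('top0.png'),load('scene0.png')
M=[(t,up(a,(165,160),5),P) for a,P in[((151,48),(100,40,6)),((320,72),(100,-40,6)),((254,466),(-85,-40,6)),((83,440),(-85,40,6))]]
M+=[(s,up(a,(398,272),4),P) for a,P in[((162,418),(100,40,6)),((15,336),(100,-40,6)),((265,35),(-64,0,93))]]
F=[(t,up(a,(323,205),5),P) for a,P in[((55,88),(75,50,12)),((272,45),(75,-50,12)),((346,420),(-100,-50,12)),((130,462),(-100,50,12)),((131,236),(0,30,60)),((268,211),(0,-30,60))]]
F+=[(s,up(a,(250,165),4),P) for a,P in[((237,397),(75,50,12)),((58,367),(75,-50,12)),((124,208),(0,-30,60)),((233,219),(0,30,60)),((303,150),(-100,50,12))]]
for n,o in(('mag',M),('fix',F)):
    q,r=fit(o,[.55,0.1,0]);print(n,q.round(4),np.degrees(q[2]).round(2));print(r.round(1).tolist())
print('flange',pix2w(t,(284,191),.013),'jar',pix2w(t,(284,297),.06),'hammer',pix2w(t,(475,193),.02),pix2w(t,(493,290),.02))
E
```

```text
mag [ 0.6115  0.195  -0.1409] -8.07
[[-0.5, 0.0], [-0.5, 0.3], [-0.4, 0.2], [-0.4, 0.2], [-0.2, 0.5], [-1.1, 0.1], [-0.5, -0.5]]
fix [ 0.5297 -0.1678  0.2073] 11.87
[[-0.5, 0.7], [-1.2, 0.7], [-0.3, 0.9], [-0.3, 1.2], [0.1, 0.5], [-0.6, 0.1], [-0.4, 1.3], [-1.5, 0.4], [-1.4, 0.6], [-1.2, 2.7], [-0.3, -0.7]]
flange [0.66553892 0.01029197 0.013     ] jar [0.42430881 0.00279214 0.06      ] hammer [ 0.66356508 -0.42721132  0.02      ] [ 0.44306274 -0.4654906   0.02      ]
```

```bash
cat >> h.py <<'E'
def go(x,y,z,yawdeg):
    s=get_state(); r=R.from_quat(s['tool_rot']); m=r.as_matrix(); c,n=np.cos(np.radians(yawdeg)),np.sin(np.radians(yawdeg))
    t=np.array([[c,n,0],[n,-c,0],[0,0,-1]])
    print('t',round(s['t'],2),'tcp',np.round(s['tcp_pos'],4),'yaw',np.degrees(np.arctan2(m[1,0],m[0,0])).round(2),'F',np.round(s['ft_force'],1),'w',np.round(s['width'],3),'grip',np.round(s['grip_force'],1))
    print('units dpos(tool)',np.round(m.T@(np.array([x,y,z])-s['tcp_pos'])/.02,2),'target axes',np.round(t.T@(np.array([x,y,z])-s['tcp_pos'])/.02,2),'turn units',np.round(R.from_matrix(m.T@t).as_rotvec()/.08,2))
MAG=(.6115,.195,-8.07); FIX=(.5297,-.1678,11.87)
def fr(F,x,y=0):
    a=np.radians(F[2]); return F[0]+(np.cos(a)*x-np.sin(a)*y)/1000, F[1]+(np.sin(a)*x+np.cos(a)*y)/1000
def loc(F,p):
    a=np.radians(F[2]); d=np.array(p[:2])-F[:2]; return np.round(1000*np.array([np.cos(a)*d[0]+np.sin(a)*d[1],-np.sin(a)*d[0]+np.cos(a)*d[1]]),1)
E
python3 -m pendant '[[[0,-1,0,0,0,0.95,0],[0,-1,0,0,0,0.95,0],[0,-1,0,0,0,0.95,0],[0,-1,0,0,0,0.95,0],[0,-1,0,0,0,0.95,0],[0,-1,0,0,0,0.95,0],[0,-1,0,0,0,0.95,0],[0,-1,0,0,0,0.95,0],[0,0,0,0,0,0,0]]]'
python3 -c "
from h import *
go(*fr(MAG,-97),.081,MAG[2])"
```

```text
t: 1.0
tcp_pos: [0.2508, -0.4012, 0.2483]
tool_rot: [0.998, -0.07, -0.0, -0.0]
ft_force: [-0.3, -0.6, 0.4]
width: -0.004
grip_force: 0.0
t 1.0 tcp [ 0.2508 -0.4012  0.2483] yaw -8.02 F [-0.3 -0.6  0.4] w -0.004 grip 0.0
units dpos(tool) [  8.85 -32.03   8.39] target axes [  8.82 -32.05   8.36] turn units [-0.01  0.    0.01]
```

```bash
python3 -m pendant '[[[1,-1,0,0,0,0,0],[1,-1,0,0,0,0,0],[1,-1,0,0,0,0,0],[1,-1,0,0,0,0,0],[1,-1,0,0,0,0,0],[1,-1,0,0,0,0,0],[1,-1,0,0,0,0,0],[1,-1,0,0,0,0,0],[0.8,-1,0,0,0,0,0],[0,-1,0,0,0,0,0],[0,-1,0,0,0,0,0],[0,-1,0,0,0,0,0]]]' >/dev/null
python3 -m pendant '[[[0,-1,0,0,0,0,0],[0,-1,0,0,0,0,0],[0,-1,0,0,0,0,0],[0,-1,0,0,0,0,0],[0,-1,0,0,0,0,0],[0,-1,0,0,0,0,0],[0,-1,0,0,0,0,0],[0,-1,0,0,0,0,0],[0,-1,0,0,0,0,0],[0,-1,0,0,0,0,0],[0,-1,0,0,0,0,0],[0,-1,0,0,0,0,0]]]' >/dev/null
python3 -m pendant '[[[0,-1,0,0,0,0,0],[0,-1,0,0,0,0,0],[0,-1,0,0,0,0,0],[0,-1,0,0,0,0,0],[0,-1,0,0,0,0,0],[0,-1,0,0,0,0,0],[0,-1,0,0,0,0,0],[0,-1,0,0,0,0,0],[0,0,0,0,0,0,0]]]' >/dev/null
python3 -c "
from h import *
go(*fr(MAG,-97),.081,MAG[2])"
```

```text
t 4.3 tcp [0.5139 0.2086 0.2479] yaw -7.76 F [-0.1 -0.1 -0.5] w 0.003 grip 0.0
units dpos(tool) [ 0.08 -0.    8.35] target axes [ 0.08 -0.01  8.35] turn units [-0.01  0.01  0.07]
```

```bash
python3 -m pendant '[[[0.1,0,1,0,0,0,0],[0,0,1,0,0,0,0],[0,0,1,0,0,0,0],[0,0,1,0,0,0,0],[0,0,1,0,0,0,0],[0,0,1,0,0,0,0],[0,0,1,0,0,0,0],[0,0,1,0,0,0,0],[0,0,0.3,0,0,0,0],[0,0,0,0,0,0,0]]]' >/dev/null
python3 - <<'E'
from h import *
go(*fr(MAG,-80),.081,MAG[2])
for n in('top','scene'): snap(n,n+'1.png')
t=cv2.imread('pics/top1.png')[190:270,160:260];s=cv2.imread('pics/scene1.png')[240:390,390:510]
m=np.zeros((600,800,3),np.uint8);m[:320,:400]=cv2.resize(t,(400,320),interpolation=2);m[:500,400:]=cv2.resize(s,(400,500),interpolation=2);cv2.imwrite('pics/v1.png',m)
E
```

```text
t 5.3 tcp [0.5156 0.2052 0.0817] yaw -7.98 F [-0.2  0.3  0.8] w 0.0 grip 0.0
units dpos(tool) [ 0.82 -0.17  0.04] target axes [ 0.82 -0.17  0.04] turn units [0.01 0.01 0.02]
```

View pics/v1.png

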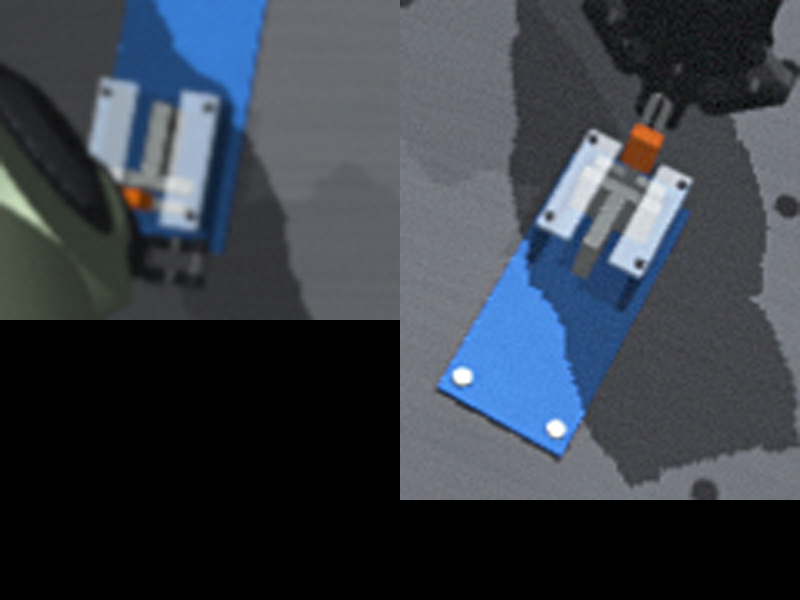

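The gripper's fingers at crop (655,108) stand directly behind the orange tab at (643,148) and level with it, clear of the roof. I'll push now.

```bash
python3 -m pendant '[[[0.3,-0.17,0,0,0,0,0],[0.5,0,0,0,0,0,0],[0.4,0,0,0,0,0,0],[0.4,0,0,0,0,0,0],[0.4,0,0,0,0,0,0],[0.4,0,0,0,0,0,0],[0.4,0,0,0,0,0,0],[0.4,0,0,0,0,0,0],[0.3,0,0,0,0,0,0],[0.2,0,0,0,0,0,0],[0,0,0,0,0,0,0]]]' >/dev/null
python3 -c "
from h import *
go(*fr(MAG,-10),.081,MAG[2]);print(loc(MAG,get_state()['tcp_pos']))"
```

```text
t 6.5 tcp [0.59   0.1988 0.0824] yaw -8.0 F [-4.1  0.5  4.3] w -0.001 grip 2.3
units dpos(tool) [0.59 0.04 0.07] target axes [0.59 0.04 0.07] turn units [-0.    0.01  0.02]
[-21.8   0.7]
```

```bash
python3 -m pendant '[[[0.2,0,0,0,0,0,0],[0.2,0,0,0,0,0,0],[0.1,0,0,0,0,0,0],[0.1,0,0,0,0,0,0],[0,0,0,0,0,0,0]]]' | grep -E "tcp|force"
python3 -m pendant '[[[0.1,0,0,0,0,0,0],[0.1,0,0,0,0,0,0],[0,0,0,0,0,0,0]]]' | grep -E "tcp|force"
python3 -c "
from h import *
print(loc(MAG,get_state()['tcp_pos']))"
```

```text
tcp_pos: [0.6004, 0.1974, 0.0823]
ft_force: [-13.4, 1.2, 8.4]
grip_force: 6.5
tcp_pos: [0.601, 0.1973, 0.0821]
ft_force: [-38.5, 0.2, 26.9]
grip_force: 18.8
[-10.8   0.8]
```

```bash
python3 -m pendant '[[[-0.5,0,0,0,0,0,0],[-1,0,0,0,0,0,0],[-1,0,0,0,0,0,0],[-1,0,0,0,0,0,0],[-1,0,0,0,0,0,0],[-0.5,0,-1,0,0,0,0.5],[0,0,-1,0,0,0,0.5],[0,0,-1,0,0,0,0.5],[0,0,0,0,0,0,0.5]]]' | grep -E "tcp|force|t:"
python3 - <<'E'
from h import *
for n in('top','scene'): snap(n,n+'2.png')
t=cv2.imread('pics/top2.png')[160:260,165:245];s=cv2.imread('pics/scene2.png')[260:385,398:498]
m=np.zeros((500,800,3),np.uint8);m[:,:400]=cv2.resize(t,(400,500),interpolation=2);m[:500,400:]=cv2.resize(s,(400,500),interpolation=2);cv2.imwrite('pics/v2.png',m)
E
```

```text
t: 8.2
tcp_pos: [0.5081, 0.2109, 0.1448]
tool_rot: [0.998, -0.07, 0.002, -0.001]
ft_force: [0.7, -0.3, -0.0]
grip_force: 0.0
```

View pics/v2.png

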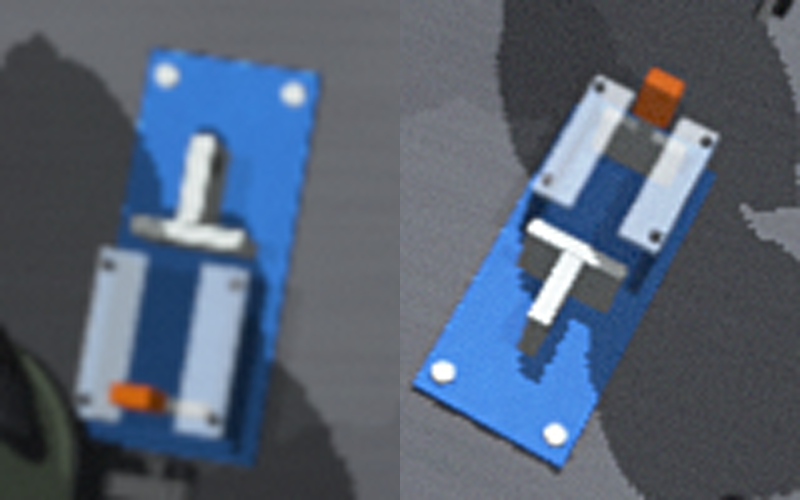

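```bash
python3 - <<'E'
from fit import *
t,s=load('top2.png'),load('scene2.png')
L=[(t,up(a,(165,160),5),P) for a,P in[((193,133),(20,5,46)),((214,135),(20,-5,46)),((133,235),(-28,25,46)),((250,249),(-28,-25,46)),((133,216),(-20,25,46)),((250,230),(-20,-25,46))]]
S=[(s,up(a,(-2+0,260),4),P) for a,P in[((528,318),(20,-5,46)),((553,326),(20,5,46)),((540,218),(-28,-25,46)),((528,232),(-20,-25,46)),((627,266),(-28,25,46)),((620,277),(-20,25,46))]]
S=[(c,u+[300,0],P) for c,u,P in S]
for o in(L,S,L+S):
    q,r=fit(o,[.65,.19,-.14]);print(q.round(4),np.degrees(q[2]).round(2),loc(MAG,q),np.abs(r).max().round(1))
E
```

```text
[ 0.649   0.1867 -0.1023] -5.86 [38.3 -2.9] 1.0
[ 0.6484  0.1906 -0.1184] -6.78 [37.1  0.9] 1.5
[ 0.6488  0.1891 -0.1123] -6.44 [37.8 -0.7] 2.5
```

```bash
python3 -c "
from h import *
go(*fr(MAG,41),.028,-7.4)"
```

```text
t 8.3 tcp [0.507  0.2105 0.1425] yaw -8.0 F [-1.2 -0.4 -0.2] w 0.503 grip 0.0
units dpos(tool) [7.33 0.04 5.73] target axes [7.33 0.12 5.73] turn units [-0.01 -0.01 -0.13]
```

```bash
python3 -m pendant '[[[1,0,0,0,0,-0.13,0.5],[1,0,0,0,0,0,0.5],[1,0,0,0,0,0,0.5],[1,0,0,0,0,0,0.5],[1,0,0,0,0,0,0.5],[1,0,0,0,0,0,0.5],[1,0,0,0,0,0,0.5],[0.35,0,0.5,0,0,0,0.5],[0,0,1,0,0,0,0.5],[0,0,1,0,0,0,0.5],[0,0,0.5,0,0,0,0.5],[0,0,0,0,0,0,0.5]]]' >/dev/null
python3 -c "
from h import *
go(*fr(MAG,41),.028,-7.4)"
```

```text
t 9.5 tcp [0.6508 0.1913 0.0801] yaw -7.36 F [-0.4 -0.  -0.2] w 0.497 grip 0.0
units dpos(tool) [0.09 0.09 2.61] target axes [0.08 0.09 2.61] turn units [0.02 0.04 0.01]
```

```bash
python3 -m pendant '[[[0.1,0.05,0.8,0,0,0,0.5],[0,0,0.9,0,0,0,0.5],[0,0,0.6,0,0,0,0.5],[0,0,0.25,0,0,0,0.5],[0,0,0,0,0,0,0.5],[0,0,0,0,0,0,0],[0,0,0,0,0,0,0],[0,0,0,0,0,0,0],[0,0,0,0,0,0,0]]]'
python3 -c "
from h import *
go(*fr(MAG,41),.028,-7.4)"
```

```text
t: 10.4
tcp_pos: [0.6544, 0.1902, 0.0321]
tool_rot: [0.998, -0.064, 0.001, -0.0]
ft_force: [-0.6, -1.7, 7.1]
width: 0.103
grip_force: 59.0
t 10.4 tcp [0.6544 0.1902 0.0321] yaw -7.4 F [-0.6 -1.7  7.1] w 0.103 grip 59.0
units dpos(tool) [-0.11  0.06  0.21] target axes [-0.11  0.06  0.21] turn units [-0.   -0.01  0.  ]
```

```bash
python3 -m pendant '[[[0,0,-0.5,0,0,0,0],[0,0,-1,0,0,0,0],[0,0,-1,0,0,0,0],[0,0,-1,0,0,0,0],[0,0,-1,0,0,0,0],[0,0,0,0,0,0,0],[0,0,0,0,0,0,0]]]' >/dev/null
python3 -c "
from h import *
go(*fr(FIX,47),.12,11.87)"
```

```text
t 11.1 tcp [0.6538 0.1903 0.1213] yaw -7.38 F [ 0.2 -0.7 -3.8] w 0.11 grip 58.7
units dpos(tool) [-1.64 17.78  0.06] target axes [-7.41 16.24  0.07] turn units [-0.  -0.  -4.2]
```

```bash
python3 -m pendant '[[[0,0.5,0,0,0,0,0],[-0.2,1,0,0,0,0,0],[-0.2,1,0,0,0,0,0],[-0.2,1,0,0,0,0,0],[-0.2,1,0,0,0,0,0],[-0.2,1,0,0,0,0,0],[-0.2,1,0,0,0,0,0],[-0.2,1,0,0,0,0,0],[-0.2,1,0,0,0,0,0],[0,1,0,0,0,0,0],[0,1,0,0,0,0,0],[0,1,0,0,0,0,0]]]' >/dev/null
python3 -m pendant '[[[0,1,0,0,0,0,0],[0,1,0,0,0,0,0],[0,1,0,0,0,0,0],[0,1,0,0,0,0,0],[0,1,0,0,0,0,0],[0,1,0,0,0,0,0],[0,0.3,0,0,0,-0.7,0],[0,0,0,0,0,-0.7,0],[0,0,0,0,0,-0.7,0],[0,0,0,0,0,-0.7,0],[0,0,0,0,0,-0.7,0],[0,0,0,0,0,-0.7,0]]]' >/dev/null
python3 -m pendant '[[[0,0,0,0,0,0,0],[0,0,0,0,0,0,0],[0,0,0,0,0,0,0]]]' >/dev/null
python3 -c "
from h import *
go(*fr(FIX,47),.12,11.87)"
```

```text
t 13.8 tcp [ 0.5762 -0.1589  0.1212] yaw 11.78 F [ 0.4 -0.3 -4.3] w 0.108 grip 58.6
units dpos(tool) [-0.02 -0.04  0.06] target axes [-0.02 -0.04  0.06] turn units [-0.    0.   -0.02]
```

```bash
python3 -m pendant '[[[0,0,0.5,0,0,0,0],[0,0,1,0,0,0,0],[0,0,1,0,0,0,0],[0,0,0.6,0,0,0,0],[0,0,0,0,0,0,0],[0,0,0,0,0,0,0]]]' | grep -E "tcp|force|t:"
python3 - <<'E'
from h import *
for n in('top','scene'): snap(n,n+'3.png')
t=cv2.imread('pics/top3.png')[205:305,323:403];s=cv2.imread('pics/scene3.png')[165:290,250:350]
m=np.zeros((500,800,3),np.uint8);m[:,:400]=cv2.resize(t,(400,500),interpolation=2);m[:500,400:]=cv2.resize(s,(400,500),interpolation=2);cv2.imwrite('pics/v3.png',m)
E
```

```text
t: 14.4
tcp_pos: [0.5766, -0.1586, 0.0595]
tool_rot: [0.995, 0.103, 0.0, -0.0]
ft_force: [1.2, -0.8, -3.2]
grip_force: 58.5
```

View pics/v3.png

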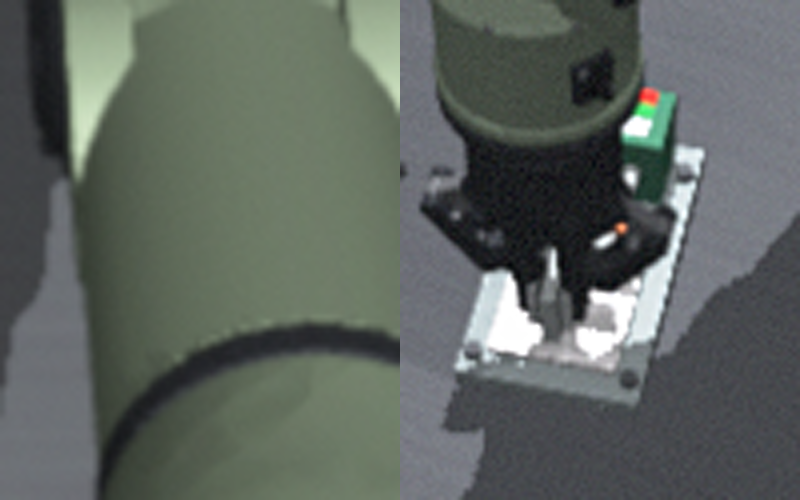

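The scene view shows the web held between the fingers at about crop (553,300), hovering upright over the strip with a shadow below it. The top view is blocked by the arm. I'll lower it by feel.

```bash
python3 -m pendant '[[[0,0,0.3,0,0,0,0],[0,0,0.3,0,0,0,0],[0,0,0,0,0,0,0],[0,0,0,0,0,0,0]]]' | grep -E "tcp|force|t:"
python3 -m pendant '[[[0,0,0.06,0,0,0,0],[0,0,0,0,0,0,0]]]' | grep -E "tcp|ft_force"
python3 -m pendant '[[[0,0,0.06,0,0,0,0],[0,0,0,0,0,0,0]]]' | grep -E "tcp|ft_force"
python3 -m pendant '[[[0,0,0.05,0,0,0,0],[0,0,0,0,0,0,0]]]' | grep -E "tcp|ft_force"
```

```text
t: 14.9
tcp_pos: [0.5763, -0.1586, 0.0471]
tool_rot: [0.995, 0.103, -0.0, -0.0]
ft_force: [-0.6, 0.6, -4.3]
grip_force: 58.6
tcp_pos: [0.5765, -0.1586, 0.0461]
ft_force: [-0.5, 0.1, -3.7]
tcp_pos: [0.5764, -0.1587, 0.0448]
ft_force: [-0.6, 0.1, -3.5]
tcp_pos: [0.5765, -0.1587, 0.0441]
ft_force: [-0.6, 0.5, 1.1]
```

```bash
cat > st.py <<'E'
from h import *
s=get_state();a=np.radians(11.87);f=np.array(s['ft_force'])
print(round(s['t'],2),'fix xy',loc(FIX,s['tcp_pos']),'z',round(s['tcp_pos'][2],4),'push',(f[0]*np.cos(a)+f[1]*np.sin(a)).round(1),'lat',(-f[0]*np.sin(a)+f[1]*np.cos(a)).round(1),'Fz',f[2].round(1),'T',np.round(s['wrist_torque'],2))
E
python3 st.py
python3 -m pendant '[[[-0.15,0,-0.02,0,0,0,0],[-0.15,0,0,0,0,0,0],[-0.15,0,0,0,0,0,0],[0,0,0,0,0,0,0]]]' >/dev/null; python3 st.py
python3 -m pendant '[[[-0.1,0,0,0,0,0,0],[0,0,0,0,0,0,0]]]' >/dev/null; python3 st.py
python3 -m pendant '[[[-0.1,0,0,0,0,0,0],[0,0,0,0,0,0,0]]]' >/dev/null; python3 st.py
python3 -m pendant '[[[-0.1,0,0,0,0,0,0],[0,0,0,0,0,0,0]]]' >/dev/null; python3 st.py
```

```text
15.5 fix xy [47.7 -0.7] z 0.0441 push -0.5 lat 0.6 Fz 1.1 T [ 0.03  0.2  -0.02]
15.9 fix xy [38.  -0.8] z 0.0442 push 0.5 lat -0.1 Fz -4.2 T [ 0.03 -0.06 -0.05]
16.1 fix xy [36.4 -0.7] z 0.0443 push -0.8 lat 0.4 Fz -3.6 T [ 0.02 -0.07 -0.02]
16.3 fix xy [34.4 -0.7] z 0.0443 push -1.0 lat -0.1 Fz -3.2 T [ 0.01 -0.1   0.01]
16.5 fix xy [32.6 -0.6] z 0.0443 push 1.6 lat -0.6 Fz -3.1 T [ 0.05 -0.41 -0.06]
```

```bash
python3 -m pendant '[[[-0.1,0,0,0,0,0,0],[-0.1,0,0,0,0,0,0],[0,0,0,0,0,0,0]]]' >/dev/null; python3 st.py
python3 -m pendant '[[[-0.1,0,0,0,0,0,0],[-0.1,0,0,0,0,0,0],[0,0,0,0,0,0,0]]]' >/dev/null; python3 st.py
python3 -m pendant '[[[-0.1,0,0,0,0,0,0],[-0.1,0,0,0,0,0,0],[0,0,0,0,0,0,0],[0,0,0,0,0,0,0]]]' >/dev/null; python3 st.py
python3 -m pendant '[[[0,0,0,0,0,0,0],[0,0,0,0,0,0,0]]]' >/dev/null; python3 st.py
```

```text
16.8 fix xy [28.7 -0.7] z 0.0444 push 4.1 lat -0.2 Fz -4.1 T [ 0.15 -0.9  -0.09]
17.1 fix xy [24.9 -0.7] z 0.0444 push 5.4 lat 0.5 Fz -5.3 T [ 0.21 -1.35 -0.15]
17.5 fix xy [21.4 -0.7] z 0.0445 push 7.9 lat -0.3 Fz -5.6 T [ 0.2  -1.76 -0.16]
17.7 fix xy [21.4 -0.7] z 0.0445 push 8.0 lat -1.2 Fz -6.5 T [ 0.16 -1.74 -0.12]
```

```bash
python3 -m pendant '[[[-0.1,0,0,0,0,0,0],[-0.03,0,0,0,0,0,0],[0,0,0,0,0,0,0],[0,0,0,0,0,0,0]]]' >/dev/null; python3 st.py
python3 -m pendant '[[[0,0,0,0,0,0,0],[0,0,0,0,0,0,0],[0,0,0,0,0,0,0],[0,0,0,0,0,0,0]]]' >/dev/null; python3 st.py
python3 - <<'E'
from h import *
for n in('top','scene'): snap(n,n+'4.png')
t=cv2.imread('pics/top4.png')[205:305,323:403];s=cv2.imread('pics/scene4.png')[165:265,260:340]
m=np.zeros((600,800,3),np.uint8);m[:375,:300]=cv2.resize(t,(300,375),interpolation=2);m[:,320:]=cv2.resize(s,(480,600),interpolation=2);cv2.imwrite('pics/v4.png',m)
print(np.round(R.from_quat(get_state()['tool_rot']).as_matrix(),3)[:,2], get_state()['grip_force'])
E
```

```text
18.1 fix xy [19.1 -0.7] z 0.0445 push 9.7 lat -0.8 Fz -7.1 T [ 0.25 -2.06 -0.16]
18.5 fix xy [19.1 -0.7] z 0.0445 push 9.2 lat -0.7 Fz -7.3 T [ 0.25 -2.06 -0.18]
[ 0.002  0.    -1.   ] 58.28502595424652
```

View pics/v4.png

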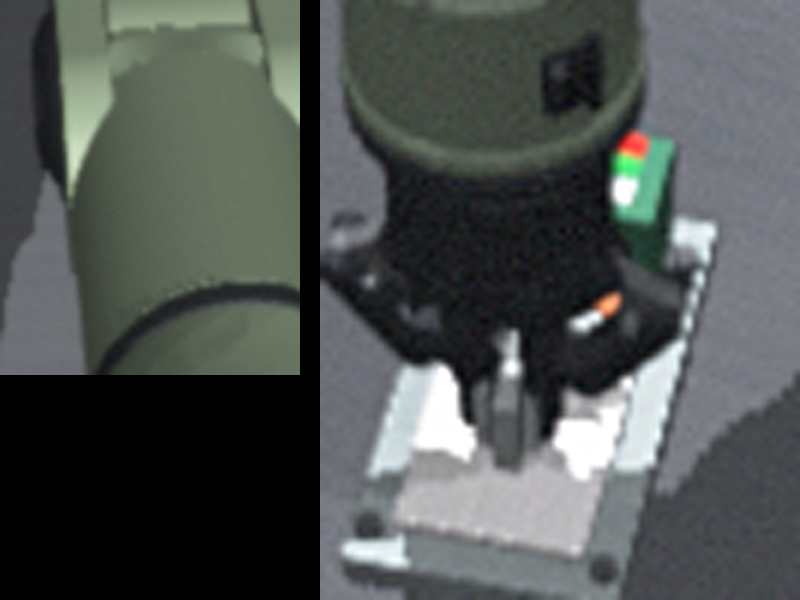

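```bash
python3 - <<'E'
from h import *
c=load('scene4.png')
P={'end bot -5':(34,-5.7,18.4),'end bot +5':(34,4.3,18.4),'end top -5':(34,-5.7,58.4),'end top +5':(34,4.3,58.4),'pad corner':(-16.5,30,60),'strip corner+':(60,35,18),'strip corner-':(60,-35,18)}
for k,p in P.items():
    uv=w2pix(c,[*fr(FIX,*p[:2]),p[2]/1000])[0]; print(k,((uv-[260,165]+.5)*6-.5+[320,0]).round(0))
E
```

```text
end bot -5 [486. 471.]
end bot +5 [513. 476.]
end top -5 [482. 407.]
end top +5 [510. 412.]
pad corner [613. 308.]
strip corner+ [581. 551.]
strip corner- [389. 517.]
```

The pad corner shows at about (617,298) against a predicted (613,308). The web end shows at about (508,467) against a predicted (500,473). That puts the lug centred to about 2 mm with the pad pushed back about 16–17 mm, and force and travel both match the 600 N/m spring. I'm handing in.

```bash
python3 st.py; python3 -c "
from workcell import *
print(close_job())"
```

```text
18.6 fix xy [19.1 -0.7] z 0.0445 push 9.0 lat -0.8 Fz -7.7 T [ 0.3  -2.04 -0.17]
the job is handed in; nothing more can be done
None
```

The job is handed in at 18.6 s: the lug is still gripped on the strip, pressed against the copper pad with about 9–10 N and centred to about 2 mm; no verdict came back, and the arm hid the pointer and pad face, so the push, flushness and uprightness come from force and pose readings, not the pictures.

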